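# Swap jars and crockery so the stacking box can be stacked

## Robot

A 6-joint arm with a two-finger parallel gripper is mounted at the origin on a cart in front of the work surface, level with it; the furniture and walls round the work are solid. World frame = base frame: x ahead of the robot, y to its left, z up, the work surface at z = 0. Lengths are in mm, angles in degrees, forces in N, time in s.
With the tool pointing down it reaches from about 350 to 850 mm from the base axis. Payload 8.1 kg.
Tool frame: the origin (TCP) lies midway between the tips of the shut fingers; the grasp point (between the pads) lies 19 mm behind it; y points along the fingers, x is the direction in which the jaws open and shut, and the axes are right-handed (so a half turn about y gives the same grasp; the last joint's range is limited). The gripper opens to 85 mm and grips with 20 to 120 N. Pads are 22 mm wide; open, the fingers measure 114 mm over their backs; the gripper's body (76 mm by 85 mm) begins 54 mm behind the grasp point. The pads swing forward as they close: fully open they stand 13 mm farther back than shut.
Start: joints at [-4.893, 7.471, 85.268, -0, 87.261, -4.893], TCP at [600.004, 0.022, 231.292] pointing down, gripper open.
Joint ranges: [-169.43, 169.43], [-51.17, 129.36], [1.28, 143.12], [-76.62, 256.62], [0, 156.53], [-152.29, 152.29]. Speed limits (degrees/s): [136.94, 136.94, 159.86, 180, 180, 180].

## Interface

Orientations are given as [roll, pitch, yaw] about the fixed x, y, z axes, in that order (R = Rz(yaw) Ry(pitch) Rx(roll)).
In Python, from bench import r gives the robot as it stands.
- The arm moves only by the tool move_arm, never from a script. Its arguments are lists of equal length, an entry for each row: "linear": the shift along the tool's x, y, z normalised to -1 to 1, where 1 is 300 mm, a list of three; "twist": the turn, a rotation vector about the tool's x, y, z normalised to -1 to 1, where 1 is pi/2 rad, a list of three; "hand": the opening, from -1 (shut) to 1 (fully open). A call has 1 to 12 rows; each row is the pose to reach, as a shift and turn from the pose measured when the call began, along the tool's axes at that moment; what a row does not reach only later rows make up. A row lasts 1/12 s, in which the tool goes at most 41.7 mm and 7.16 degrees, less where a joint would pass 70% of its speed; a pose out of reach is approached as far as the arm can. A call with a number of a shift or a turn outside -1 to 1 is refused whole. A call with a gripper value outside its range is refused whole. The fingers move at their own pace and stop on an object; "force" is the grip in N (left out, the last holds). Time passes only in rows, so rows that repeat a pose let the fingers close. It gives the time, the measured TCP pose, the force and the opening at its end, in the units of the state.
- r.sense(): the state, without advancing time (a new reading comes with each control period).
- r.snapshot(name): name is "scene" or "side" or "wrist"; returns a dict with "frame" (400x640x3 uint8, red, green, blue), "range_z" (400x640 float32, mm along the optical axis (not along the pixel's ray), 0 where there is no reading), "intrinsics" (3x3 intrinsics, pixels), "dist_coeffs" ([k1, k2, p1, p2, k3] as OpenCV has them; the pictures are not rectified), "R" (3x3) and "t" (3): a world point X has camera coordinates R X + t; the wrist camera has in their place "hand_eye" (4x4, takes a point from camera to tool coordinates, whose origin is the TCP and whose axes are the tool frame's). Camera axes: x right, y down, z forward; pixel columns grow to the right and rows downward; lengths in mm; the calibration is good to about 2 mm. A picture is of the moment at which its call begins: read the wrist's pose just before it.
- r.hand_in(): hands the job in, once; it reports no verdict.
The state is a dict: "time": time; "joint_pos": joint angles; "qd": joint speeds; "joint_efforts": joint torques, N m; "tool_pos": TCP position; "tcp_rot": TCP orientation; "ft_force": force on the tool from outside, world axes, zero at the start; "wrist_torque": the same for the moment, N m; "finger_gap": finger opening in mm.
Only numpy, scipy, OpenCV 4.12 (cv2) and the standard library are available. Lean on these libraries where they do the work, as an engineer would, in place of code of your own. Each camera call takes 0.05 s, during which the arm holds its last target. There are 200 camera calls.

## Task

The two jars stand above the rim of the wooden stacking box, so the next box cannot go on top: let them change places with the cup and the glass. Stand the cup in the wider compartment and the glass in the narrower one, so that nothing rises above the rim, and stand the honey jar in the large cork coaster and the spice jar in the small one, flat inside the raised edges. Keep everything upright throughout; the bare worktop in front of the box is free for parking a thing on the way.

Things in the scene. Friction and masses are not known exactly. Their poses are not given: they have to be found in the camera images.
- honey_jar: Wide jar with clear body and yellow lid, round, 87 tall: body 60 diameter, lid 64 diameter from 76 to 87 above the base; 0.25 kg. Origin: centre of its underside, z up. At the start it stands in one of the two compartments of the box (either one).
- spice_jar: Slim jar with dark brown cap (green on top) and green label, round, 105 tall, body 42 diameter, cap 44 diameter from 85 to 105 above the base; 0.11 kg. Origin: centre of its underside, z up. At the start it stands in the other compartment.
- cup: White espresso cup with one ear handle, 53 tall, 0.14 kg. Origin: middle of its outline (61 along x, 85 along y) at the underside, z up. Bowl 61 diameter at the rim, narrowing to a foot of 43, axis at y = +12; handle points to -y, ends at y = -42. Can be held round the bowl, fingers closing along its x at y = +12. Starts in the large coaster, handle any way.
- glass: Small clear glass (shot glass), round, 57 tall, 46 diameter at the rim narrowing to 38 at the foot, no handle; 0.07 kg. Origin: centre of its underside, z up. At the start it stands in the small coaster.
- box: Fixed open wooden box, outside 134 (x) by 217 (y), rim at 65; walls and divider 5, floor 4 thick. Origin: centre of its underside, z up; at yaw 0 x points away from the robot, y left; yaw within 0.35 rad. Two compartments, each 124 along x: the wider (112 along y) on the +y side, the narrower (90) on the -y side. Worktop bare between its near side and x = 0.42 (y -0.2 to 0.2).
- wide_floor (a point): Middle of the inner floor of the wider compartment, 4 above the worktop; axes as the box.
- narrow_floor (a point): Middle of the inner floor of the narrower compartment, 4 above the worktop; axes as the box.
- large_coaster: Fixed round cork coaster, 96 diameter, 10 high, with a round recess of 84 diameter whose floor is 4 above the worktop (raised edge 6 wide, 6 high). Origin: centre of its underside. It lies left or right of the box, nearer the robot. Fixed bottles and cartons up to 310 tall stand at the right (y < -0.38) and behind the box (x > 0.74).
- small_coaster: Fixed round cork coaster, 76 diameter, 10 high, with a round recess of 64 diameter whose floor is 4 above the worktop (raised edge 6 wide, 6 high). Origin: centre of its underside. It lies on the other side from the large one. Left of the box (y > 0.15) a coffee grinder overhangs the worktop from about x = 0.5 on.
Things that resemble listed ones, but are neither listed nor needed, are in the scene too. Leave any turquoise look-alike of the small_coaster alone. Several things look just like the spice_jar: the one meant starts farthest to the robot's left.

How it is judged:
By the outcome, as a careful person would: the job done as asked, in the order asked, and still so for the second after the job is handed in, with the robot touching nothing.
It also fails if it takes over 128 s, if anything falls off the work surface, if the arm or the gripper's body presses on something with over 40 N, if the wrist force passes 120 N, or if a joint passes its speed limit or range.

## Working session

There is one attempt and no reset: what is moved stays moved. The work goes in short steps, Python scripts to look and compute and a tool call to move; the robot and the scene stay as the last step left them, time stands still between calls to the robot, and variables do not carry over. Pictures are saved under pics/ and viewed, on a budget of 14 in all, crops included, one or two more only if the job needs it, and the job is handed in when it is done.

Besides the shell and the picture viewer there is one more tool, called after "Request:" by a JSON object that holds its "api" and its "payload". move_arm: Moves the arm, as the interface text tells. Scaled input: -1 to 1 covers 300 mm each way for a shift and pi/2 rad each way for a turn. Its arguments: {"type":"object","properties":{"linear":{"type":"array","items":{"type":"array","items":{"type":"number","minimum":-1,"maximum":1}}},"twist":{"type":"array","items":{"type":"array","items":{"type":"number","minimum":-1,"maximum":1}}},"hand":{"type":"array","items":{"type":"number"}},"force":{"type":"number"}},"required":["linear","twist","hand"]}

```bash
ls; mkdir -p pics; python3 - <<'E'
from bench import r
import cv2,numpy as np
s=r.sense();print(s)
for n in("scene","side"):
    d=r.snapshot(n);cv2.imwrite(f"pics/{n}0.png",d["frame"][:,:,::-1]);np.savez(f"{n}0.npz",**d)
    print(n,d["intrinsics"],d["dist_coeffs"],d["R"],d["t"])
E
```

```text
pics
{'time': 0.0, 'joint_pos': array([-4.89433920e+00,  7.51516680e+00,  8.53300924e+01, -1.72333827e-04,
        8.72628192e+01, -4.89369978e+00]), 'qd': array([ 0.04597481,  0.03318779, -0.01262069, -0.04014566,  0.10032035,
       -0.03878004]), 'joint_efforts': array([-1.90700346e-03, -5.69404185e+01, -5.00557995e+01, -2.19391650e-04,
        1.44415747e-02,  7.24149572e-05]), 'tool_pos': array([5.99436491e+02, 5.60957878e-02, 2.30236044e+02]), 'tcp_rot': array([-8.99909516e+01,  1.07699091e-01, -6.22518382e-04]), 'ft_force': array([0.30941525, 0.86436746, 0.26763211]), 'wrist_torque': array([ 0.04366111, -0.00926994, -0.00378208]), 'finger_gap': 85.28868253327758}
scene [[484.80773582   0.         319.98926504]
 [  0.         484.80773582 202.19316287]
 [  0.           0.           1.        ]] [-0.00219071  0.          0.          0.          0.        ] [[-0.86778663 -0.49691    -0.00517915]
 [-0.24043602  0.42896466 -0.87073523]
 [ 0.43489871 -0.75436714 -0.49172486]] [454.17222519 175.78316506 931.62978241]
side [[421.68855119   0.         323.18833401]
 [  0.         421.68855119 195.8190624 ]
 [  0.           0.           1.        ]] [-0.07139728  0.          0.          0.          0.        ] [[ 0.99442148 -0.10444554 -0.01473257]
 [-0.07295259 -0.58014946 -0.81123642]
 [ 0.07618293  0.8077857  -0.58453266]] [-536.00394484   58.86042477  929.16123392]
```

View pics/scene0.png

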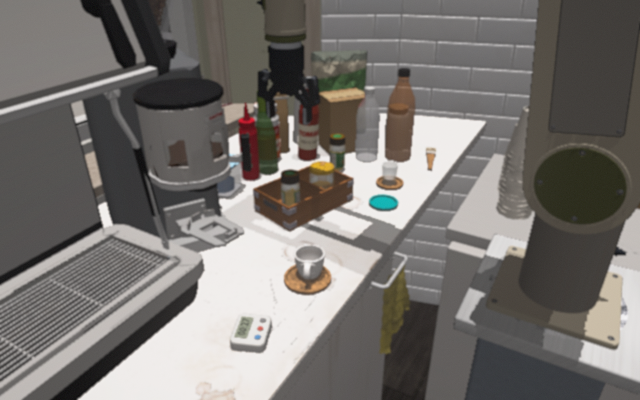

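View pics/side0.png

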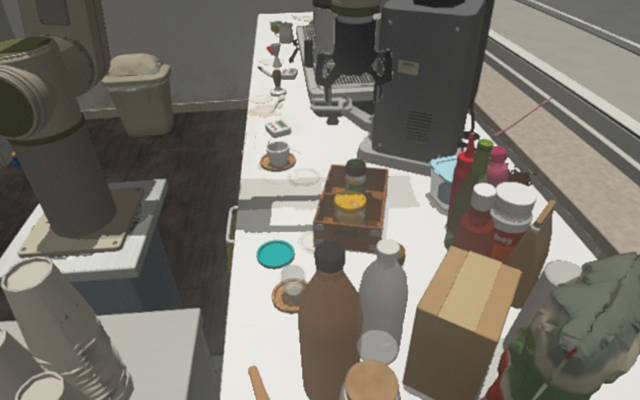

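```bash
cat > h.py <<'E'
from bench import r
import cv2,numpy as np
from scipy.spatial.transform import Rotation as Ro
def snap(n):
    s=r.sense();d=r.snapshot(n)
    if n=="wrist":
        T=np.eye(4);T[:3,:3]=Ro.from_euler("xyz",s["tcp_rot"],degrees=True).as_matrix();T[:3,3]=s["tool_pos"]
        M=T@d["hand_eye"]
    else:
        M=np.eye(4);M[:3,:3]=d["R"].T;M[:3,3]=-d["R"].T@d["t"]
    z=d["range_z"];h,w=z.shape
    v,u=np.mgrid[:h,:w]
    p=cv2.undistortPoints(np.stack([u,v],-1).reshape(-1,1,2).astype(np.float64),d["intrinsics"],d["dist_coeffs"]).reshape(h,w,2)
    P=np.dstack([p*z[...,None],z])@M[:3,:3].T+M[:3,3]
    P[z<=0]=np.nan
    d.update(P=P,M=M);return d
def topview(ds,fn,x=(300,760),y=(-400,400),zmax=120,sc=1,zmin=-15):
    W=int((y[1]-y[0])*sc);H=int((x[1]-x[0])*sc);im=np.zeros((H,W,3),np.uint8)
    P=np.concatenate([d["P"].reshape(-1,3) for d in ds]);C=np.concatenate([d["frame"].reshape(-1,3) for d in ds])
    k=np.isfinite(P).all(1);k[k]&=(P[k,2]<zmax)&(P[k,2]>zmin)&(P[k,0]>x[0])&(P[k,0]<x[1])&(P[k,1]>y[0])&(P[k,1]<y[1])
    P,C=P[k],C[k];o=np.argsort(P[:,2]);P,C=P[o],C[o]
    a=((x[1]-P[:,0])*sc).astype(int);b=((y[1]-P[:,1])*sc).astype(int)
    for i in range(2):
        for j in range(2): im[np.clip(a+i,0,H-1),np.clip(b+j,0,W-1)]=C
    cv2.imwrite(fn,im[:,:,::-1]);return P,C
E
python3 - <<'E'
from h import *
ds=[snap(n) for n in("scene","side","wrist")]
print(r.sense()["time"],ds[2]["M"].round(2))
topview(ds,"pics/top0.png")
cv2.imwrite("pics/w0.png",ds[2]["frame"][:,:,::-1])
import pickle;pickle.dump(ds,open("ds0.pkl","wb"))
for i,pts in((0,[(290,176),(321,167),(309,250),(389,165),(338,137)]),(1,[(356,162),(349,200),(277,148),(291,272)])):
    for u,v in pts: print(i,u,v,ds[i]["P"][v,u].round(0))
E
```

```text
0.25 [[ 1.0000e+00  0.0000e+00 -0.0000e+00  6.0083e+02]
 [ 0.0000e+00 -9.5000e-01 -3.0000e-01  7.5980e+01]
 [-0.0000e+00  3.0000e-01 -9.5000e-01  3.7283e+02]
 [ 0.0000e+00  0.0000e+00  0.0000e+00  1.0000e+00]]
0 290 176 [598.   9. 112.]
0 321 167 [ 581. -106.   91.]
0 309 250 [456. 162.  44.]
0 389 165 [ 468. -283.   50.]
0 338 137 [ 620. -272.  106.]
1 356 162 [611.  -7. 112.]
1 349 200 [ 579. -113.   91.]
1 277 148 [439. 212.  37.]
1 291 272 [ 457. -248.   44.]
```

View pics/top0.png

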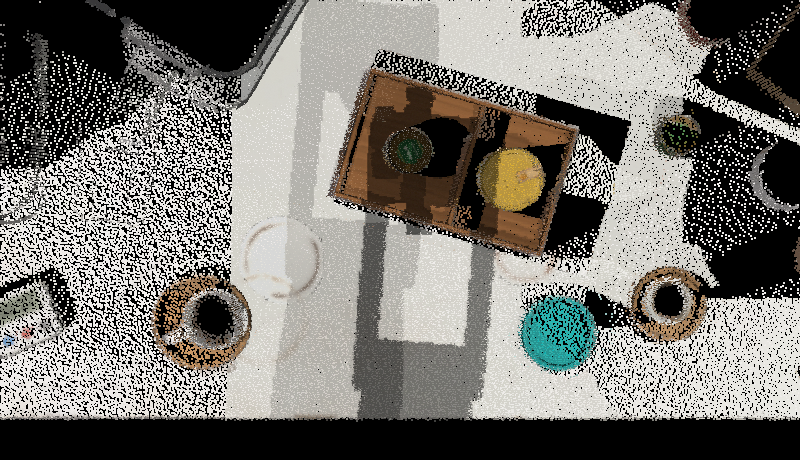

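View pics/w0.png

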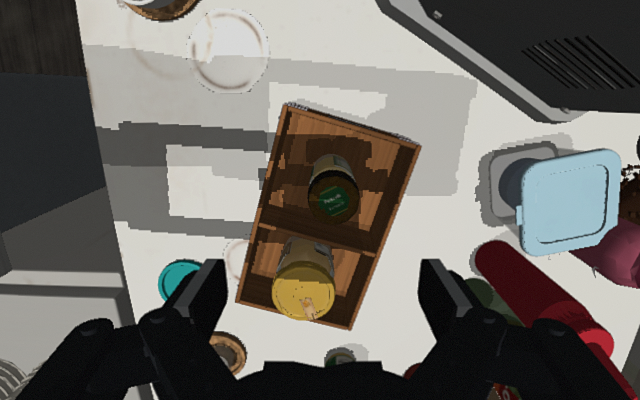

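```bash
cat >> h.py <<'E'
def sel(ds,c,rad,z):
    P=np.concatenate([d["P"].reshape(-1,3) for d in ds]);P=P[np.isfinite(P).all(1)]
    return P[(np.hypot(P[:,0]-c[0],P[:,1]-c[1])<rad)&(P[:,2]>z[0])&(P[:,2]<z[1])]
E
python3 - <<'E'
from h import *
import pickle;ds=pickle.load(open("ds0.pkl","rb"))
for n,c,rad,z in [("spice",(605,-3),40,(102,116)),("honey",(580,-110),45,(83,97)),("cup",(443,190),60,(49,62)),("cuphandle",(443,190),70,(14,48)),("glass",(457,-268),35,(52,68)),("lc",(438,197),60,(6,12.5)),("sc",(457,-268),48,(6,12.5)),("box",(598,-55),150,(60,69))]:
  for i,d in enumerate(ds):
    Q=sel([d],c,rad,z)
    if len(Q)<15: print(n,i,len(Q));continue
    e,(w,h),a=cv2.minAreaRect(Q[:,:2].astype(np.float32));cc,rr=cv2.minEnclosingCircle(Q[:,:2].astype(np.float32))
    print(n,i,len(Q),"rect",np.round(e,1),round(w),round(h),round(a,1),"circ",np.round(cc,1),round(rr,1),"zmed",np.median(Q[:,2]).round(1))
Q=np.concatenate([d["P"].reshape(-1,3) for d in ds[:2]]);Q=Q[np.isfinite(Q).all(1)]
for a in range(90,400,30):
    k=(Q[:,1]>a)&(Q[:,1]<a+30)&(Q[:,0]>350)&(Q[:,0]<750)&(Q[:,2]>60)&(Q[:,2]<500)
    if k.sum()>5:
        S=Q[k];o=np.argsort(S[:,0])[:200:40];print(a,S[o].round(0).tolist())
P=ds[0]["P"][225:300,270:345]
im=cv2.resize(ds[0]["frame"][225:300,270:345],None,fx=5,fy=5,interpolation=2)
im2=cv2.resize(ds[1]["frame"][125:185,240:315],None,fx=5,fy=5,interpolation=2)
im2=cv2.copyMakeBorder(im2,0,75,0,0,0)
cv2.imwrite("pics/cup.png",np.hstack([im,im2])[:,:,::-1])
E
```

```text
spice 0 158 rect [609.5  -3.7] 43 41 29.6 circ [610.4  -5.5] 22.6 zmed 109.4
spice 1 232 rect [609.5  -8.4] 43 41 80.3 circ [610.3  -8.2] 23.0 zmed 110.7
spice 2 2045 rect [609.6  -9.1] 43 43 80.1 circ [609.5  -9.5] 22.1 zmed 108.9
honey 0 283 rect [ 581.7 -106.4] 63 62 83.9 circ [ 580.  -108.7] 35.1 zmed 90.8
honey 1 599 rect [ 581.8 -112. ] 63 63 28.6 circ [ 582.1 -110.4] 33.9 zmed 92.1
honey 2 2912 rect [ 581.1 -111.6] 62 62 78.6 circ [ 581.1 -111.4] 32.1 zmed 90.4
cup 0 329 rect [442.4 194.7] 78 60 83.4 circ [434.  195.2] 42.0 zmed 54.7
cup 1 207 rect [442. 189.] 72 59 83.5 circ [437.1 193.5] 40.0 zmed 55.8
cup 2 169 rect [440.8 155.3] 31 5 0.3 circ [440.7 157.5] 15.6 zmed 55.5
cuphandle 0 490 rect [434.6 194.1] 56 77 52.9 circ [438.3 199.1] 41.5 zmed 36.7
cuphandle 1 281 rect [438.3 187.5] 60 69 48.4 circ [437.1 187.6] 44.6 zmed 36.8
cuphandle 2 132 rect [442.7 159. ] 31 11 5.0 circ [442.5 162. ] 15.6 zmed 38.0
glass 0 117 rect [ 461.3 -265.7] 43 53 23.6 circ [ 460.  -266.3] 26.4 zmed 57.7
glass 1 284 rect [ 458.9 -268.5] 45 46 12.7 circ [ 459.1 -268. ] 24.1 zmed 59.1
glass 2 0

[... 1279 characters left out ...]
0, 262.0], [523.0, 248.0, 250.0], [524.0, 240.0, 271.0], [525.0, 245.0, 270.0], [527.0, 248.0, 284.0]]
270 [[534.0, 271.0, 122.0], [539.0, 281.0, 131.0], [541.0, 297.0, 130.0], [543.0, 300.0, 129.0], [548.0, 293.0, 335.0]]
300 [[539.0, 314.0, 122.0], [543.0, 308.0, 119.0], [546.0, 322.0, 120.0], [548.0, 304.0, 337.0], [549.0, 308.0, 312.0]]
330 [[549.0, 360.0, 119.0], [560.0, 332.0, 294.0], [561.0, 331.0, 281.0], [562.0, 341.0, 285.0], [563.0, 336.0, 383.0]]
360 [[537.0, 389.0, 100.0], [540.0, 390.0, 118.0], [542.0, 375.0, 101.0], [544.0, 367.0, 106.0], [546.0, 382.0, 123.0]]
390 [[536.0, 405.0, 98.0], [537.0, 390.0, 115.0], [538.0, 396.0, 123.0], [538.0, 413.0, 94.0], [539.0, 407.0, 120.0]]
```

View pics/cup.png

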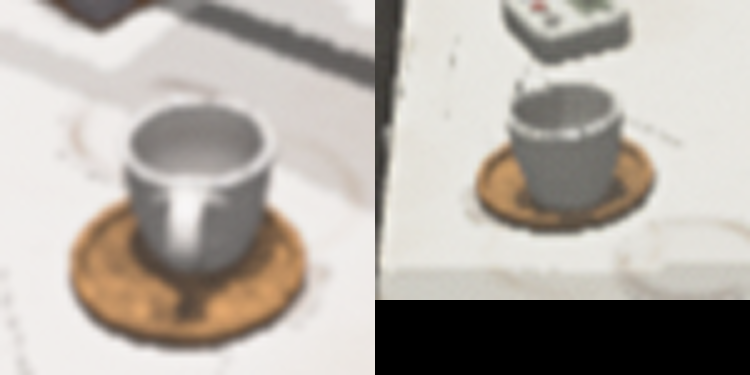

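Request:
{"api": "move_arm", "payload": {"linear": [[0.034,0.1,-0.028],[0.034,0.2,-0.028],[0.034,0.3,-0.028],[0.034,0.4,-0.028],[0.034,0.46,-0.028],[0.034,0.5,-0.028],[0.034,0.517,-0.028],[0.034,0.517,-0.028],[0.034,0.517,-0.028],[0.034,0.517,-0.028]], "twist": [[0,0.07,0],[0,0.14,0],[0,0.18,0],[0,0.18,0],[0,0.18,0],[0,0.18,0],[0,0.18,0],[0,0.18,0],[0,0.18,0],[0,0.18,0]], "hand": [1,1,1,1,1,1,1,1,1,1], "force": 40}}

```text
time: 1.08
tool_pos: [611.3, -8.5, 77.8]
tcp_rot: [-90.0, -0.1, -16.2]
ft_force: [-0.4, -0.4, 0.6]
finger_gap: 85.0
```

Request:
{"api": "move_arm", "payload": {"linear": [[0,0.008,0],[0,0.008,0],[0,0.008,0],[0,0.008,0],[0,0.008,0],[0,0.008,0],[0,0.008,0],[0,0.008,0],[0,0.008,0],[0,0.008,0]], "twist": [[0,0,0],[0,0,0],[0,0,0],[0,0,0],[0,0,0],[0,0,0],[0,0,0],[0,0,0],[0,0,0],[0,0,0]], "hand": [-1,-1,-1,-1,-1,-1,-1,-1,-1,-1], "force": 40}}

```text
time: 1.92
tool_pos: [611.5, -8.4, 76.2]
tcp_rot: [-90.0, -0.2, -16.2]
ft_force: [-1.8, 0.7, 6.5]
finger_gap: 43.4
```

```bash
cat >> h.py <<'E'
def to(x,y,z,yaw):
    s=r.sense();R=Ro.from_euler("xyz",s["tcp_rot"],degrees=True)
    T=Ro.from_euler("xyz",[-90,0,yaw],degrees=True)
    print(np.round(s["tool_pos"],1),np.round(s["tcp_rot"],1),"gap",round(s["finger_gap"],1),"t",round(s["time"],2),"lin",(R.inv().apply(np.array([x,y,z])-s["tool_pos"])/300).round(3),"twist",((R.inv()*T).as_rotvec()/(np.pi/2)).round(3))
E
python3 -c "
from h import *
to(450,-50,75,-16.4)"
```

```text
[611.5  -8.4  76.2] [-90.   -0.2 -16.2] gap 43.4 t 1.92 lin [-0.478  0.002 -0.283] twist [-0.     0.002  0.002]
```

Request:
{"api": "move_arm", "payload": {"linear": [[0,-0.04,0],[0,-0.12,0],[0,-0.2,0],[0,-0.28,0],[0,-0.3,0],[-0.06,-0.3,-0.04],[-0.15,-0.3,-0.09],[-0.24,-0.3,-0.145],[-0.33,-0.3,-0.195],[-0.41,-0.3,-0.245],[-0.46,-0.3,-0.275],[-0.478,-0.3,-0.283]], "twist": [[0,0,0],[0,0,0],[0,0,0],[0,0,0],[0,0,0],[0,0,0],[0,0,0],[0,0,0],[0,0,0],[0,0,0],[0,0,0],[0,0,0]], "hand": [-1,-1,-1,-1,-1,-1,-1,-1,-1,-1,-1,-1]}}

```text
time: 2.92
tool_pos: [447.5, -50.4, 164.8]
tcp_rot: [-90.0, -0.1, -16.2]
ft_force: [-0.5, 0.7, -1.5]
finger_gap: 43.1
```

```bash
python3 -c "
from h import *
to(450,-50,73.2,-16.4);print(r.sense()['ft_force'])"
```

```text
[447.5 -50.4 164.8] [-90.   -0.1 -16.2] gap 43.1 t 2.92 lin [0.007 0.305 0.004] twist [-0.     0.002  0.001]
[-0.45508187  0.65948198 -1.52973816]
```

Lower, then (separate call) release and lift.

Request:
{"api": "move_arm", "payload": {"linear": [[0,0.06,0],[0,0.13,0],[0,0.2,0],[0,0.25,0],[0,0.28,0],[0,0.295,0],[0,0.302,0],[0,0.306,0],[0,0.308,0],[0,0.308,0]], "twist": [[0,0,0],[0,0,0],[0,0,0],[0,0,0],[0,0,0],[0,0,0],[0,0,0],[0,0,0],[0,0,0],[0,0,0]], "hand": [-1,-1,-1,-1,-1,-1,-1,-1,-1,-1]}}

```text
time: 3.75
tool_pos: [448.3, -50.5, 73.2]
tcp_rot: [-90.0, -0.2, -16.2]
ft_force: [0.4, -0.2, -1.6]
finger_gap: 42.9
```

Request:
{"api": "move_arm", "payload": {"linear": [[0,0.004,0],[0,0.006,0],[0,0.006,0],[0,0.006,0],[0,0.006,0],[0,0.006,0],[0,0.006,0],[0,-0.04,0],[0,-0.13,0],[0,-0.25,0],[0,-0.36,0],[0,-0.4,0]], "twist": [[0,0,0],[0,0,0],[0,0,0],[0,0,0],[0,0,0],[0,0,0],[0,0,0],[0,0,0],[0,0,0],[0,0,0],[0,0,0],[0,0,0]], "hand": [-1,-1,1,1,1,1,1,1,1,1,1,1]}}

```text
time: 4.75
tool_pos: [450.2, -50.9, 198.7]
tcp_rot: [-90.0, -0.6, -16.2]
ft_force: [0.3, 0.0, 0.6]
finger_gap: 85.2
```

Request:
{"api": "move_arm", "payload": {"linear": [[-0.04,0,0.12],[-0.08,0,0.25],[-0.12,0,0.38],[-0.17,0,0.51],[-0.21,0,0.64],[-0.245,0,0.75],[-0.258,0,0.793],[-0.258,0,0.793],[-0.258,0,0.793],[-0.258,0,0.793]], "twist": [[0,0,0],[0,0,0],[0,0,0],[0,0,0],[0,0,0],[0,0,0],[0,0,0],[0,0,0],[0,0,0],[0,0,0]], "hand": [1,1,1,1,1,1,1,1,1,1]}}

```text
time: 5.58
tool_pos: [442.3, 198.3, 197.7]
tcp_rot: [-90.0, -0.5, -16.2]
ft_force: [0.3, -0.3, 0.5]
finger_gap: 85.5
```

```bash
python3 - <<'E'
from h import *
d=snap("wrist");cv2.imwrite("pics/wcup.png",d["frame"][:,:,::-1])
s=snap("side");Q=sel([s],(450,-50),40,(95,112));print("parked spice",len(Q),cv2.minEnclosingCircle(Q[:,:2].astype(np.float32)),np.median(Q[:,2]))
P,C=topview([d],"pics/cuptop.png",x=(360,520),y=(110,280),sc=3,zmax=75)
for z in((49,63),(18,46),(6,12.5)):
    Q=sel([d],(438,197),60,z);print(z,len(Q),cv2.minEnclosingCircle(Q[:,:2].astype(np.float32)))
to(440,190,60,0)
E
```

```text
parked spice 290 ((447.5589904785156, -50.94161605834961), 23.479703903198242) 106.3911690299262
(49, 63) 1502 ((435.50189208984375, 192.9705047607422), 41.03244400024414)
(18, 46) 1360 ((433.9873962402344, 196.3046112060547), 40.118892669677734)
(6, 12.5) 1730 ((437.9705810546875, 198.02005004882812), 48.00324249267578)
[442.6 197.9 197.9] [-90.   -0.6 -16.3] gap 85.3 t 5.68 lin [-0.005  0.46  -0.028] twist [ 0.001 -0.181  0.006]
```

View pics/cuptop.png

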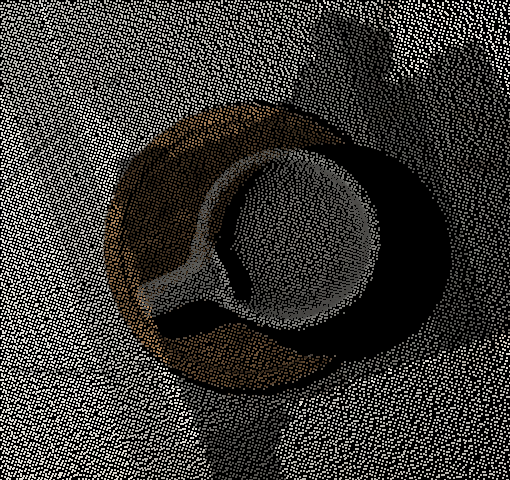

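```bash
python3 - <<'E'
from h import *
from scipy.optimize import least_squares
d=snap("wrist")
Q=sel([d],(440.3,184),33.5,(54,63))
f=lambda p:np.hypot(Q[:,0]-p[0],Q[:,1]-p[1])-28.5
p=least_squares(f,[440,184],loss="soft_l1").x;print(len(Q),p)
H=sel([d],(438,197),70,(18,58));v=H[:,:2]-p;rr=np.hypot(*v.T);k=(rr>36)&(rr<60);print(k.sum(),rr[k].max(),np.degrees(np.arctan2(np.median(v[k,1]),np.median(v[k,0]))),p+np.median(v[k],0))
to(p[0],p[1],20,23.5)
E
```

```text
955 [440.64597751 184.39896912]
344 53.75142667543499 112.94923265727688 [423.47376904 224.9540281 ]
[442.6 198.  198. ] [-90.   -0.6 -16.3] gap 85.4 t 5.73 lin [ 0.     0.593 -0.045] twist [ 0.002 -0.443  0.006]
```

Request:
{"api": "move_arm", "payload": {"linear": [[0,0.05,-0.01],[0,0.1,-0.02],[0,0.15,-0.03],[0,0.2,-0.04],[0,0.25,-0.045],[0,0.29,-0.045],[0,0.36,-0.045],[0,0.44,-0.045],[0,0.51,-0.045],[0,0.56,-0.045],[0,0.585,-0.045],[0,0.593,-0.045]], "twist": [[0,-0.07,0],[0,-0.14,0.001],[0,-0.21,0.002],[0,-0.28,0.003],[0,-0.35,0.004],[0,-0.42,0.005],[0,-0.437,0.006],[0,-0.437,0.006],[0,-0.437,0.006],[0,-0.437,0.006],[0,-0.437,0.006],[0,-0.437,0.006]], "hand": [1,1,1,1,1,1,1,1,1,1,1,1]}}

```text
time: 6.73
tool_pos: [439.6, 183.5, 18.7]
tcp_rot: [-90.2, 0.2, 22.9]
ft_force: [-0.2, 0.4, 0.7]
finger_gap: 85.4
```

```bash
python3 -c "
from h import *
to(440.6,184.4,20,23)"
```

```text
[439.6 183.5  18.7] [-90.2   0.2  22.9] gap 85.4 t 6.73 lin [ 0.004 -0.004  0.002] twist [ 0.002 -0.001 -0.002]
```

Request:
{"api": "move_arm", "payload": {"linear": [[0.004,-0.004,0.002],[0.004,-0.004,0.002],[0.004,-0.004,0.002],[0.004,-0.004,0.002],[0.004,-0.004,0.002],[0.004,-0.004,0.002],[0.004,-0.004,0.002],[0.004,-0.004,0.002],[0.004,-0.004,0.002],[0.004,-0.02,0.002],[0.004,-0.04,0.002],[0.004,-0.06,0.002]], "twist": [[0,0,0],[0,0,0],[0,0,0],[0,0,0],[0,0,0],[0,0,0],[0,0,0],[0,0,0],[0,0,0],[0,0,0],[0,0,0],[0,0,0]], "hand": [-1,-1,-1,-1,-1,-1,-1,-1,-1,-1,-1,-1], "force": 40}}

```text
time: 7.73
tool_pos: [440.6, 184.7, 37.4]
tcp_rot: [-90.1, 0.2, 22.9]
ft_force: [-0.4, -0.7, -0.5]
finger_gap: 58.6
```

```bash
python3 -c "
from h import *
to(608.8,-21.1,130,-16.4)
s=snap('side')
cv2.imwrite('pics/a.png',cv2.resize(s['frame'][100:200,220:380],None,fx=4,fy=4)[:,:,::-1])"
```

```text
[440.6 184.7  37.4] [-90.1   0.2  22.9] gap 58.6 t 7.73 lin [ 0.248 -0.307 -0.851] twist [ 0.002  0.437 -0.001]
```

View pics/a.png

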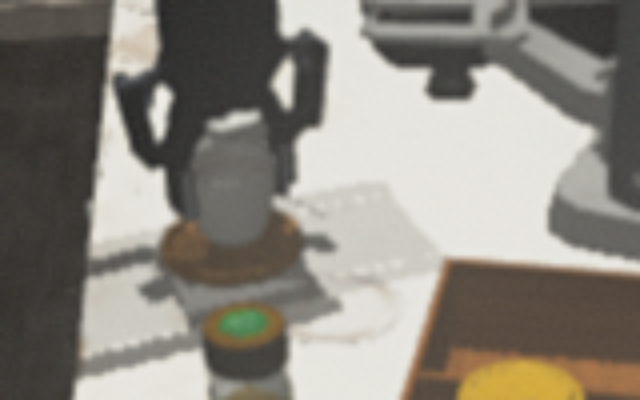

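Request:
{"api": "move_arm", "payload": {"linear": [[0,-0.06,0],[0,-0.15,0],[0,-0.23,-0.01],[0.01,-0.28,-0.05],[0.04,-0.3,-0.14],[0.07,-0.307,-0.25],[0.105,-0.307,-0.36],[0.14,-0.307,-0.47],[0.17,-0.307,-0.58],[0.2,-0.307,-0.69],[0.23,-0.307,-0.79],[0.248,-0.307,-0.851]], "twist": [[0,0,0],[0,0,0],[0,0,0],[0,0.03,0],[0,0.08,0],[0,0.14,0],[0,0.2,0],[0,0.26,0],[0,0.31,0],[0,0.36,0],[0,0.41,0],[0,0.437,0]], "hand": [-1,-1,-1,-1,-1,-1,-1,-1,-1,-1,-1,-1]}}

```text
time: 8.78
tool_pos: [611.1, -23.9, 131.9]
tcp_rot: [-90.2, -0.1, -16.8]
ft_force: [-0.1, 0.9, -1.3]
finger_gap: 58.9
```

Request:
{"api": "move_arm", "payload": {"linear": [[0,0,0],[0,0,0],[0,0,0]], "twist": [[0,0,0],[0,0,0],[0,0,0]], "hand": [-1,-1,-1]}}

```text
time: 9.03
tool_pos: [610.7, -23.5, 131.7]
tcp_rot: [-90.2, -0.1, -16.7]
ft_force: [0.3, 1.2, -2.1]
finger_gap: 58.4
```

```bash
python3 -c "
from h import *
to(608.8,-21.1,21,-16.4)
s=snap('side')
cv2.imwrite('pics/b.png',cv2.resize(s['frame'][60:260,240:440],None,fx=3,fy=3)[:,:,::-1])"
```

```text
[610.7 -23.5 131.7] [-90.2  -0.1 -16.7] gap 58.4 t 9.03 lin [-0.009  0.369  0.007] twist [ 0.002 -0.004  0.001]
```

View pics/b.png

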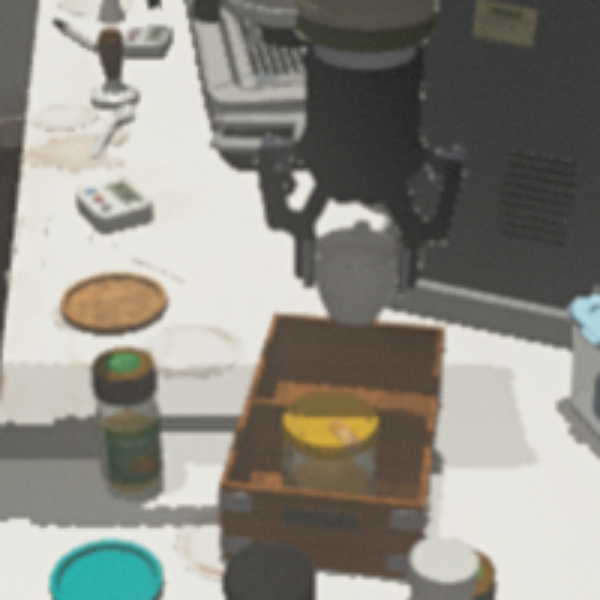

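Request:
{"api": "move_arm", "payload": {"linear": [[-0.003,0.05,0.002],[-0.006,0.11,0.005],[-0.009,0.17,0.007],[-0.009,0.23,0.007],[-0.009,0.28,0.007],[-0.009,0.32,0.007],[-0.009,0.345,0.007],[-0.009,0.36,0.007],[-0.009,0.367,0.007],[-0.009,0.37,0.007],[-0.009,0.37,0.007]], "twist": [[0,0,0],[0,0,0],[0,0,0],[0,0,0],[0,0,0],[0,0,0],[0,0,0],[0,0,0],[0,0,0],[0,0,0],[0,0,0]], "hand": [-1,-1,-1,-1,-1,-1,-1,-1,-1,-1,-1]}}

```text
time: 10.0
tool_pos: [609.3, -20.5, 21.7]
tcp_rot: [-90.2, -0.2, -16.7]
ft_force: [-0.1, -0.5, -0.6]
finger_gap: 58.6
```

Request:
{"api": "move_arm", "payload": {"linear": [[0,0.003,0],[0,0.005,0],[0,0.007,0],[0,0.007,0]], "twist": [[0,0,0],[0,0,0],[0,0,0],[0,0,0]], "hand": [-1,-1,-1,-1]}}

```text
time: 10.33
tool_pos: [610.3, -20.6, 21.4]
tcp_rot: [-90.1, -0.3, -16.7]
ft_force: [-5.3, 1.3, 10.7]
finger_gap: 58.5
```

Request:
{"api": "move_arm", "payload": {"linear": [[0,0,0],[0,0,0],[0,0,0],[0,0,0],[0,0,0],[0,-0.05,0],[0,-0.12,0],[0,-0.2,0],[0,-0.3,0],[0,-0.4,0],[0,-0.5,0],[0,-0.5,0]], "twist": [[0,0,0],[0,0,0],[0,0,0],[0,0,0],[0,0,0],[0,0,0],[0,0,0],[0,0,0],[0,0,0],[0,0,0],[0,0,0],[0,0,0]], "hand": [0.7,0.7,0.7,0.7,0.7,0.7,0.7,0.7,0.7,1,1,1]}}

```text
time: 11.33
tool_pos: [613.5, -20.5, 179.4]
tcp_rot: [-90.0, -0.9, -16.7]
ft_force: [0.8, -0.2, 1.3]
finger_gap: 85.1
```

```bash
python3 - <<'E'
from h import *
d=snap('wrist')
topview([d],"pics/c.png",x=(490,710),y=(-190,90),sc=2.5)
Q=sel([d],(580,-110),45,(83,97));print(cv2.minAreaRect(Q[:,:2].astype(np.float32)),np.median(Q[:,2]))
to(581.2,-111.5,58,-16.4)
E
```

```text
((581.6558837890625, -111.81715393066406), (62.49832534790039, 62.639366149902344), 74.96781921386719) 90.31616130486898
[612.5 -20.3 176.3] [-90.1  -0.7 -16.7] gap 85.4 t 11.38 lin [-0.018  0.395 -0.321] twist [ 0.001 -0.003  0.008]
```

View pics/c.png

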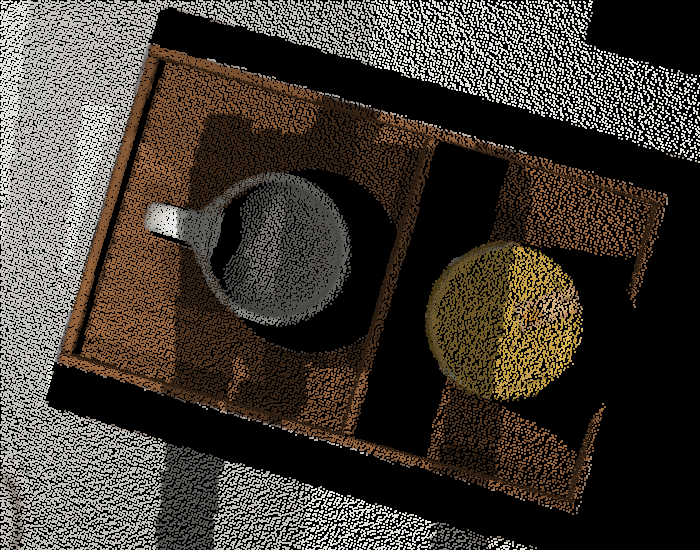

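Request:
{"api": "move_arm", "payload": {"linear": [[-0.006,0,-0.09],[-0.012,0,-0.2],[-0.018,0,-0.29],[-0.018,0.02,-0.321],[-0.018,0.08,-0.321],[-0.018,0.17,-0.321],[-0.018,0.26,-0.321],[-0.018,0.33,-0.321],[-0.018,0.375,-0.321],[-0.018,0.393,-0.321],[-0.018,0.398,-0.321],[-0.018,0.398,-0.321]], "twist": [[0,0,0.008],[0,0,0.008],[0,0,0.008],[0,0,0.008],[0,0,0.008],[0,0,0.008],[0,0,0.008],[0,0,0.008],[0,0,0.008],[0,0,0.008],[0,0,0.008],[0,0,0.008]], "hand": [1,1,1,1,1,1,1,1,1,1,1,1]}}

```text
time: 12.38
tool_pos: [581.4, -111.5, 57.2]
tcp_rot: [-90.1, -0.0, -16.7]
ft_force: [0.3, 1.2, 0.4]
finger_gap: 85.6
```

```bash
python3 -c "
from h import *
to(581.5,-111.7,58,-16.4)"
```

```text
[ 581.4 -111.5   57.2] [-90.1  -0.  -16.7] gap 85.6 t 12.38 lin [ 0.    -0.003 -0.001] twist [ 0.001 -0.003  0.   ]
```

Close, lift 20 mm to test.

Request:
{"api": "move_arm", "payload": {"linear": [[0,0,0],[0,0,0],[0,0,0],[0,0,0],[0,0,0],[0,0,0],[0,0,0],[0,0,0],[0,-0.02,0],[0,-0.05,0],[0,-0.07,0],[0,-0.07,0]], "twist": [[0,0,0],[0,0,0],[0,0,0],[0,0,0],[0,0,0],[0,0,0],[0,0,0],[0,0,0],[0,0,0],[0,0,0],[0,0,0],[0,0,0]], "hand": [-1,-1,-1,-1,-1,-1,-1,-1,-1,-1,-1,-1], "force": 50}}

```text
time: 13.38
tool_pos: [582.9, -111.9, 80.7]
tcp_rot: [-90.1, -0.2, -16.7]
ft_force: [0.1, -0.0, -1.9]
finger_gap: 62.2
```

```bash
python3 -c "
from h import *
to(438,197.8,200,-16.4)"
```

```text
[ 582.9 -111.9   80.7] [-90.1  -0.2 -16.7] gap 62.2 t 13.38 lin [-0.757 -0.401  0.85 ] twist [ 0.001 -0.003  0.002]
```

Request:
{"api": "move_arm", "payload": {"linear": [[0,-0.06,0],[0,-0.16,0],[0,-0.26,0],[-0.01,-0.33,0.02],[-0.05,-0.37,0.06],[-0.12,-0.39,0.13],[-0.2,-0.401,0.22],[-0.28,-0.401,0.31],[-0.36,-0.401,0.4],[-0.44,-0.401,0.49],[-0.52,-0.401,0.58],[-0.59,-0.401,0.66]], "twist": [[0,0,0],[0,0,0],[0,0,0],[0,0,0],[0,0,0],[0,0,0],[0,0,0],[0,0,0],[0,0,0],[0,0,0],[0,0,0],[0,0,0]], "hand": [-1,-1,-1,-1,-1,-1,-1,-1,-1,-1,-1,-1]}}

```text
time: 14.38
tool_pos: [468.4, 130.5, 200.4]
tcp_rot: [-90.0, -0.2, -16.7]
ft_force: [0.3, 0.3, -2.7]
finger_gap: 62.0
```

```bash
python3 -c "
from h import *
to(438,197.8,100,-16.4)"
```

```text
[468.4 130.5 200.4] [-90.   -0.2 -16.7] gap 62.0 t 14.38 lin [-0.163  0.334  0.186] twist [ 0.    -0.003  0.003]
```

Request:
{"api": "move_arm", "payload": {"linear": [[-0.07,0,0.08],[-0.13,0,0.15],[-0.16,0.01,0.183],[-0.163,0.05,0.186],[-0.163,0.12,0.186],[-0.163,0.19,0.186],[-0.163,0.25,0.186],[-0.163,0.3,0.186],[-0.163,0.33,0.186],[-0.163,0.334,0.186],[-0.163,0.334,0.186]], "twist": [[0,0,0],[0,0,0],[0,0,0],[0,0,0],[0,0,0],[0,0,0],[0,0,0],[0,0,0],[0,0,0],[0,0,0],[0,0,0]], "hand": [-1,-1,-1,-1,-1,-1,-1,-1,-1,-1,-1]}}

```text
time: 15.3
tool_pos: [437.7, 197.3, 99.5]
tcp_rot: [-90.1, -0.2, -16.7]
ft_force: [0.2, 0.9, -2.5]
finger_gap: 62.3
```

```bash
python3 -c "
from h import *
to(438,197.8,59,-16.4)
s=snap('side');cv2.imwrite('pics/e.png',cv2.resize(s['frame'][70:200,200:360],None,fx=4,fy=4)[:,:,::-1])"
```

```text
[437.7 197.3  99.5] [-90.1  -0.2 -16.7] gap 62.3 t 15.3 lin [-0.     0.135  0.002] twist [ 0.001 -0.003  0.002]
```

View pics/e.png

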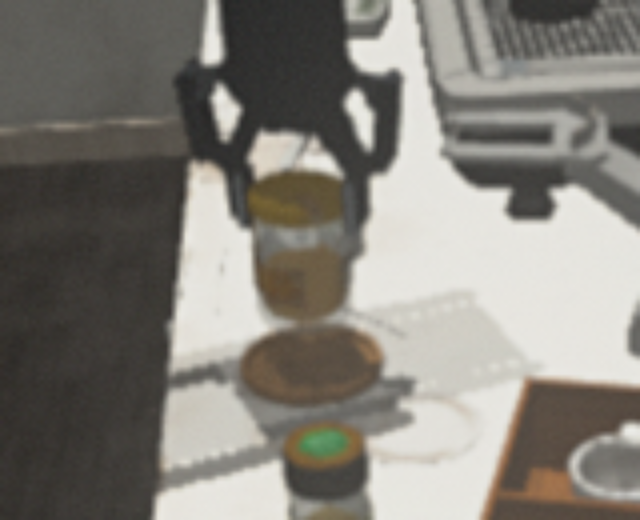

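Held upright above the large coaster. Lower.

Request:
{"api": "move_arm", "payload": {"linear": [[0,0.03,0],[0,0.06,0],[0,0.09,0],[0,0.11,0],[0,0.125,0],[0,0.132,0],[0,0.136,0],[0,0.138,0],[0,0.14,0],[0,0.14,0]], "twist": [[0,0,0],[0,0,0],[0,0,0],[0,0,0],[0,0,0],[0,0,0],[0,0,0],[0,0,0],[0,0,0],[0,0,0]], "hand": [-1,-1,-1,-1,-1,-1,-1,-1,-1,-1]}}

```text
time: 16.18
tool_pos: [438.9, 197.9, 59.4]
tcp_rot: [-90.0, -0.3, -16.7]
ft_force: [-4.2, 0.5, 4.0]
finger_gap: 62.3
```

Request:
{"api": "move_arm", "payload": {"linear": [[0,0,0],[0,0,0],[0,0,0],[0,0,0],[0,0,0],[0,-0.05,0],[0,-0.12,0],[0,-0.22,0],[0,-0.33,0],[0,-0.44,0],[0,-0.5,0],[0,-0.5,0]], "twist": [[0,0,0],[0,0,0],[0,0,0],[0,0,0],[0,0,0],[0,0,0],[0,0,0],[0,0,0],[0,0,0],[0,0,0],[0,0,0],[0,0,0]], "hand": [1,1,1,1,1,1,1,1,1,1,1,1]}}

```text
time: 17.18
tool_pos: [440.9, 198.9, 215.1]
tcp_rot: [-89.7, -0.7, -16.7]
ft_force: [0.5, -0.3, 0.9]
finger_gap: 85.2
```

Request:
{"api": "move_arm", "payload": {"linear": [[0.04,0,-0.12],[0.08,0,-0.24],[0.12,0,-0.36],[0.16,0,-0.48],[0.2,0,-0.6],[0.24,0,-0.72],[0.28,0,-0.82],[0.3,0,-0.9],[0.3,0,-0.9]], "twist": [[0,0,0],[0,0,0],[0,0,0],[0,0,0],[0,0,0],[0,0,0],[0,0,0],[0,0,0],[0,0,0]], "hand": [1,1,1,1,1,1,1,1,1]}}

```text
time: 17.93
tool_pos: [449.0, -89.5, 213.7]
tcp_rot: [-89.8, -0.7, -16.9]
ft_force: [0.2, 0.1, 0.6]
finger_gap: 85.6
```

```bash
python3 - <<'E'
from h import *
d=snap('side')
for n,c,rd,z in(("honey",(438,198),45,(80,97)),("lc",(438,198),60,(6,12.5)),("spice",(448,-51),40,(95,112))):
    Q=sel([d],c,rd,z);print(n,cv2.minAreaRect(Q[:,:2].astype(np.float32)),np.median(Q[:,2]))
to(458.5,-258,200,-16.4)
E
```

```text
honey ((438.8941955566406, 196.55245971679688), (61.958946228027344, 61.854427337646484), 63.27120590209961) 92.00203818211037
lc ((439.135498046875, 189.25765991210938), (94.35388946533203, 78.415283203125), 3.7212889194488525) 9.763393160608757
spice ((449.0547790527344, -50.91081237792969), (43.73625183105469, 41.65562057495117), 77.32740020751953) 106.42143782918748
[449.1 -87.5 213.8] [-89.7  -0.6 -16.9] gap 85.3 t 17.98 lin [ 0.195  0.045 -0.535] twist [-0.003 -0.005  0.007]
```

Request:
{"api": "move_arm", "payload": {"linear": [[0.04,0.01,-0.11],[0.08,0.02,-0.22],[0.12,0.03,-0.33],[0.16,0.04,-0.43],[0.185,0.045,-0.51],[0.195,0.045,-0.535],[0.195,0.045,-0.535],[0.195,0.045,-0.535]], "twist": [[0,0,0],[0,0,0.007],[0,0,0.007],[0,0,0.007],[0,0,0.007],[0,0,0.007],[0,0,0.007],[0,0,0.007]], "hand": [1,1,1,1,1,1,1,1]}}

```text
time: 18.65
tool_pos: [458.7, -256.7, 199.5]
tcp_rot: [-89.6, 0.1, -16.9]
ft_force: [-0.3, 0.6, -0.3]
finger_gap: 85.2
```

```bash
python3 - <<'E'
from h import *
d=snap('wrist');cv2.imwrite("pics/wg.png",d["frame"][:,:,::-1])
topview([d],"pics/g.png",x=(390,530),y=(-340,-190),sc=3,zmax=75)
for n,c,rd,z in(("glass",(458,-268),32,(54,68)),("sc",(458,-267),48,(6,12.5))):
    Q=sel([d],c,rd,z);print(n,len(Q),cv2.minAreaRect(Q[:,:2].astype(np.float32)),cv2.minEnclosingCircle(Q[:,:2].astype(np.float32)),np.median(Q[:,2]))
to(458.5,-268,21,-16.4)
E
```

```text
glass 608 ((458.63079833984375, -269.0901794433594), (45.781620025634766, 44.64125061035156), 75.08077239990234) ((458.67974853515625, -269.06890869140625), 22.99307632446289) 60.081738629864105
sc 924 ((456.9325256347656, -264.7076110839844), (66.74108123779297, 75.08698272705078), 82.222900390625) ((456.4012145996094, -268.9959411621094), 38.02182388305664) 9.261784481521516
[ 458.8 -256.4  199.7] [-89.6   0.  -16.8] gap 85.2 t 18.7 lin [ 0.011  0.595 -0.041] twist [-0.004 -0.005 -0.   ]
```

View pics/g.png

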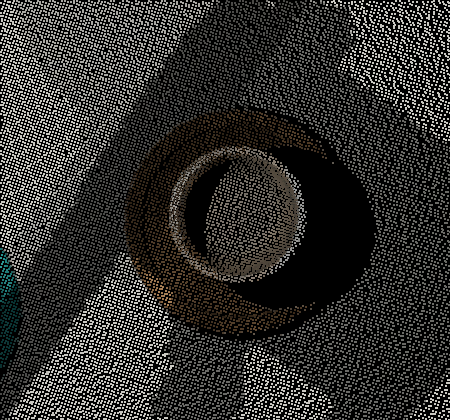

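Request:
{"api": "move_arm", "payload": {"linear": [[0.012,0.07,-0.045],[0.012,0.17,-0.045],[0.012,0.27,-0.045],[0.012,0.37,-0.045],[0.012,0.46,-0.045],[0.012,0.53,-0.045],[0.012,0.575,-0.045],[0.012,0.588,-0.045],[0.012,0.591,-0.045],[0.012,0.591,-0.045],[0.012,0.591,-0.045]], "twist": [[-0.004,0,0],[-0.004,0,0],[-0.004,0,0],[-0.004,0,0],[-0.004,0,0],[-0.004,0,0],[-0.004,0,0],[-0.004,0,0],[-0.004,0,0],[-0.004,0,0],[-0.004,0,0]], "hand": [1,1,1,1,1,1,1,1,1,1,1]}}

```text
time: 19.62
tool_pos: [459.8, -269.4, 24.0]
tcp_rot: [-90.0, -0.1, -16.8]
ft_force: [0.0, -0.2, -0.1]
finger_gap: 85.1
```

Request:
{"api": "move_arm", "payload": {"linear": [[0,0,0],[0,0,0],[0,0,0],[0,0,0],[0,0,0],[0,0,0],[0,0,0],[0,0,0],[0,0,0],[0,0,0],[0,0,0]], "twist": [[0,0,0],[0,0,0],[0,0,0],[0,0,0],[0,0,0],[0,0,0],[0,0,0],[0,0,0],[0,0,0],[0,0,0],[0,0,0]], "hand": [-1,-1,-1,-1,-1,-1,-1,-1,-1,-1,-1], "force": 30}}

```text
time: 20.53
tool_pos: [460.1, -269.8, 24.9]
tcp_rot: [-90.1, -0.1, -16.8]
ft_force: [-2.4, 0.9, 6.7]
finger_gap: 43.9
```

```bash
python3 -c "
from h import *
to(582.3,-111.3,130,-16.4)"
```

```text
[ 460.1 -269.8   24.9] [-90.1  -0.1 -16.8] gap 43.9 t 20.53 lin [ 0.238 -0.35   0.623] twist [ 0.001 -0.005  0.002]
```

Request:
{"api": "move_arm", "payload": {"linear": [[0,-0.04,0],[0,-0.11,0],[0,-0.2,0],[0,-0.29,0],[0.01,-0.34,0.03],[0.04,-0.35,0.1],[0.075,-0.35,0.2],[0.11,-0.35,0.3],[0.15,-0.35,0.4],[0.19,-0.35,0.5],[0.22,-0.35,0.58],[0.238,-0.35,0.623]], "twist": [[0,0,0],[0,0,0],[0,0,0],[0,0,0],[0,0,0],[0,0,0],[0,0,0],[0,0,0],[0,0,0],[0,0,0],[0,0,0],[0,0,0]], "hand": [-1,-1,-1,-1,-1,-1,-1,-1,-1,-1,-1,-1]}}

```text
time: 21.53
tool_pos: [583.7, -108.8, 130.8]
tcp_rot: [-90.0, -0.2, -16.7]
ft_force: [0.2, -0.9, -0.1]
finger_gap: 43.8
```

Request:
{"api": "move_arm", "payload": {"linear": [[0,0,0],[0,0,0],[0,0,0]], "twist": [[0,0,0],[0,0,0],[0,0,0]], "hand": [-1,-1,-1]}}

```text
time: 21.78
tool_pos: [583.2, -109.6, 131.0]
tcp_rot: [-90.0, -0.2, -16.7]
ft_force: [-0.5, -0.1, -0.7]
finger_gap: 43.5
```

```bash
python3 -c "
from h import *
to(582.3,-111.3,25,-16.4)
s=snap('side');cv2.imwrite('pics/f.png',cv2.resize(s['frame'][80:280,230:430],None,fx=3,fy=3)[:,:,::-1])"
```

```text
[ 583.2 -109.6  131. ] [-90.   -0.2 -16.7] gap 43.5 t 21.78 lin [-0.002  0.353 -0.006] twist [ 0.    -0.004  0.002]
```

View pics/f.png

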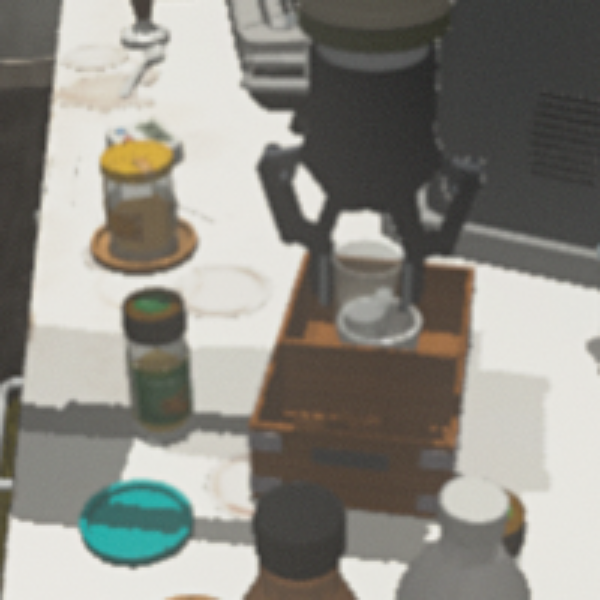

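Glass held upright over the narrow compartment, honey seated in the large coaster. Lower.

Request:
{"api": "move_arm", "payload": {"linear": [[-0.002,0.05,-0.006],[-0.002,0.12,-0.006],[-0.002,0.19,-0.006],[-0.002,0.25,-0.006],[-0.002,0.3,-0.006],[-0.002,0.33,-0.006],[-0.002,0.345,-0.006],[-0.002,0.352,-0.006],[-0.002,0.356,-0.006],[-0.002,0.359,-0.006],[-0.002,0.361,-0.006],[-0.002,0.361,-0.006]], "twist": [[0,0,0],[0,0,0],[0,0,0],[0,0,0],[0,0,0],[0,0,0],[0,0,0],[0,0,0],[0,0,0],[0,0,0],[0,0,0],[0,0,0]], "hand": [-1,-1,-1,-1,-1,-1,-1,-1,-1,-1,-1,-1]}}

```text
time: 22.83
tool_pos: [583.5, -112.1, 24.9]
tcp_rot: [-90.1, -0.3, -16.8]
ft_force: [-3.6, 0.0, 5.8]
finger_gap: 43.7
```

Contact. Release partially, lift, and look.

Request:
{"api": "move_arm", "payload": {"linear": [[0,0,0],[0,0,0],[0,0,0],[0,0,0],[0,0,0],[0,-0.05,0],[0,-0.12,0],[0,-0.2,0],[0,-0.3,0],[0,-0.4,0],[0,-0.5,0],[0,-0.5,0]], "twist": [[0,0,0],[0,0,0],[0,0,0],[0,0,0],[0,0,0],[0,0,0],[0,0,0],[0,0,0],[0,0,0],[0,0,0],[0,0,0],[0,0,0]], "hand": [0.5,0.5,0.5,0.5,0.5,0.5,0.5,0.5,0.5,1,1,1]}}

```text
time: 23.83
tool_pos: [586.4, -112.7, 182.8]
tcp_rot: [-90.0, -0.9, -16.8]
ft_force: [0.6, -0.2, 1.7]
finger_gap: 85.4
```

```bash
python3 - <<'E'
from h import *
d=snap('wrist')
for n,c,rd,z in(("glass",(583,-112),32,(48,70)),("spice",(448,-51),40,(95,112))):
    Q=sel([d],c,rd,z)
    if len(Q)>5: print(n,len(Q),cv2.minAreaRect(Q[:,:2].astype(np.float32)),np.median(Q[:,2]),Q[:,2].max())
to(448.7,-51,180,-16.4)
E
```

```text
glass 887 ((582.1668701171875, -111.30699920654297), (45.083683013916016, 44.8950309753418), 73.95821380615234) 59.627604080069375 62.46649016419684
spice 3233 ((447.87896728515625, -51.46050262451172), (43.468772888183594, 44.08000946044922), 82.92744445800781) 104.74650413482692 107.78580023154433
[ 585.4 -112.4  179.7] [-90.   -0.8 -16.8] gap 85.6 t 23.88 lin [-0.495 -0.008  0.065] twist [ 0.    -0.004  0.009]
```

Request:
{"api": "move_arm", "payload": {"linear": [[-0.1,-0.004,0.015],[-0.22,-0.008,0.03],[-0.34,-0.008,0.045],[-0.44,-0.008,0.057],[-0.49,-0.008,0.063],[-0.497,0.03,0.063],[-0.497,0.12,0.063],[-0.497,0.22,0.063],[-0.497,0.3,0.063],[-0.497,0.345,0.063],[-0.497,0.358,0.063],[-0.497,0.36,0.063]], "twist": [[0,0,0.009],[0,0,0.009],[0,0,0.009],[0,0,0.009],[0,0,0.009],[0,0,0.009],[0,0,0.009],[0,0,0.009],[0,0,0.009],[0,0,0.009],[0,0,0.009],[0,0,0.009]], "hand": [1,1,1,1,1,1,1,1,1,1,1,1]}}

```text
time: 24.88
tool_pos: [448.1, -51.7, 67.4]
tcp_rot: [-90.1, 0.3, -16.8]
ft_force: [-0.9, -0.3, 0.1]
finger_gap: 85.5
```

```bash
python3 -c "
from h import *
to(448,-51.4,72,-16.4)"
```

```text
[448.1 -51.7  67.4] [-90.1   0.3 -16.8] gap 85.5 t 24.88 lin [-0.001 -0.015  0.001] twist [ 0.001 -0.004 -0.003]
```

Request:
{"api": "move_arm", "payload": {"linear": [[0,-0.015,0],[0,-0.015,0],[0,-0.015,0],[0,-0.015,0],[0,-0.015,0],[0,-0.015,0],[0,-0.015,0],[0,-0.015,0],[0,-0.015,0],[0,-0.015,0]], "twist": [[0,0,0],[0,0,0],[0,0,0],[0,0,0],[0,0,0],[0,0,0],[0,0,0],[0,0,0],[0,0,0],[0,0,0]], "hand": [-1,-1,-1,-1,-1,-1,-1,-1,-1,-1], "force": 40}}

```text
time: 25.72
tool_pos: [449.1, -51.9, 73.4]
tcp_rot: [-90.1, 0.1, -16.8]
ft_force: [-1.7, 0.8, 6.2]
finger_gap: 43.2
```

```bash
python3 -c "
from h import *
to(456.6,-268.8,150,-16.4)"
```

```text
[449.1 -51.9  73.4] [-90.1   0.1 -16.8] gap 43.2 t 25.72 lin [ 0.232 -0.255 -0.685] twist [ 0.001 -0.004 -0.001]
```

Request:
{"api": "move_arm", "payload": {"linear": [[0,-0.05,0],[0,-0.13,0],[0,-0.2,0],[0,-0.245,-0.01],[0.02,-0.255,-0.06],[0.055,-0.255,-0.16],[0.095,-0.255,-0.28],[0.135,-0.255,-0.4],[0.175,-0.255,-0.52],[0.21,-0.255,-0.62],[0.228,-0.255,-0.672],[0.232,-0.255,-0.685]], "twist": [[0,0,0],[0,0,0],[0,0,0],[0,0,0],[0,0,0],[0,0,0],[0,0,0],[0,0,0],[0,0,0],[0,0,0],[0,0,0],[0,0,0]], "hand": [-1,-1,-1,-1,-1,-1,-1,-1,-1,-1,-1,-1]}}

```text
time: 26.72
tool_pos: [456.5, -271.9, 150.3]
tcp_rot: [-90.1, 0.1, -16.9]
ft_force: [0.0, 0.5, -1.2]
finger_gap: 43.1
```

Request:
{"api": "move_arm", "payload": {"linear": [[0,0,0],[0,0,0],[0,0,0]], "twist": [[0,0,0],[0,0,0],[0,0,0]], "hand": [-1,-1,-1]}}

```text
time: 26.97
tool_pos: [456.5, -270.9, 150.3]
tcp_rot: [-90.1, 0.1, -16.9]
ft_force: [-0.7, 0.8, -1.4]
finger_gap: 43.2
```

```bash
python3 -c "
from h import *
to(456.6,-268.8,77,-16.4)"
```

```text
[ 456.5 -270.9  150.3] [-90.1   0.1 -16.9] gap 43.2 t 26.97 lin [-0.002  0.244  0.007] twist [ 0.001 -0.005 -0.001]
```

Request:
{"api": "move_arm", "payload": {"linear": [[-0.002,0.04,0.007],[-0.002,0.09,0.007],[-0.002,0.14,0.007],[-0.002,0.18,0.007],[-0.002,0.21,0.007],[-0.002,0.228,0.007],[-0.002,0.237,0.007],[-0.002,0.243,0.007],[-0.002,0.247,0.007],[-0.002,0.25,0.007],[-0.002,0.25,0.007]], "twist": [[0,0,0],[0,0,0],[0,0,0],[0,0,0],[0,0,0],[0,0,0],[0,0,0],[0,0,0],[0,0,0],[0,0,0],[0,0,0]], "hand": [-1,-1,-1,-1,-1,-1,-1,-1,-1,-1,-1]}}

```text
time: 27.88
tool_pos: [456.9, -269.3, 77.4]
tcp_rot: [-90.1, 0.0, -16.9]
ft_force: [-4.6, 2.9, 9.6]
finger_gap: 42.8
```

Seated with contact. Release, lift and check.

Request:
{"api": "move_arm", "payload": {"linear": [[0,0,0],[0,0,0],[0,0,0],[0,0,0],[0,0,0],[0,-0.05,0],[0,-0.12,0],[0,-0.22,0],[0,-0.32,0],[0,-0.42,0],[0,-0.5,0],[0,-0.5,0]], "twist": [[0,0,0],[0,0,0],[0,0,0],[0,0,0],[0,0,0],[0,0,0],[0,0,0],[0,0,0],[0,0,0],[0,0,0],[0,0,0],[0,0,0]], "hand": [1,1,1,1,1,1,1,1,1,1,1,1]}}

```text
time: 28.88
tool_pos: [459.5, -270.7, 234.0]
tcp_rot: [-90.3, -0.5, -16.9]
ft_force: [-0.2, -0.6, 0.8]
finger_gap: 85.3
```

```bash
python3 - <<'E'
from h import *
w=snap('wrist');d=snap('side');c=snap('scene')
for n,k,cc,rd,z in(("spice",w,(457,-269),40,(98,117)),("sc",w,(457,-269),50,(6,12.5)),("spice",d,(457,-269),40,(98,117)),("honey",d,(438,198),45,(80,97)),("glass",d,(583,-112),32,(48,70)),("cup",d,(610,-15),50,(46,70)),("cup",c,(610,-15),50,(46,70))):
    Q=sel([k],cc,rd,z)
    if len(Q)>5: print(n,len(Q),np.round(cv2.minAreaRect(Q[:,:2].astype(np.float32))[:2][0],1),np.round(cv2.minEnclosingCircle(Q[:,:2].astype(np.float32))[0],1),np.median(Q[:,2]).round(1),Q[:,2].max().round(1))
print(r.sense()['time'])
a=cv2.resize(d['frame'][100:330,210:440],(400,400));b=cv2.resize(c['frame'][110:310,240:440],(400,400))
cv2.imwrite('pics/fin.png',np.hstack([a,b])[:,:,::-1])
E
```

```text
spice 2138 [ 455.6 -268.8] [ 455.6 -268.9] 108.9 111.8
sc 770 [ 459.3 -261.8] [ 456.3 -269.1] 9.3 12.4
spice 522 [ 456.2 -268.7] [ 455.9 -268.1] 110.2 114.5
glass 273 [ 582.7 -110.4] [ 583.8 -110.5] 57.1 64.9
cup 267 [613.4 -17.1] [616.7 -21.1] 55.7 65.2
cup 329 [611.3 -16.1] [609.6 -15.2] 54.0 66.6
29.0333
```

View pics/fin.png

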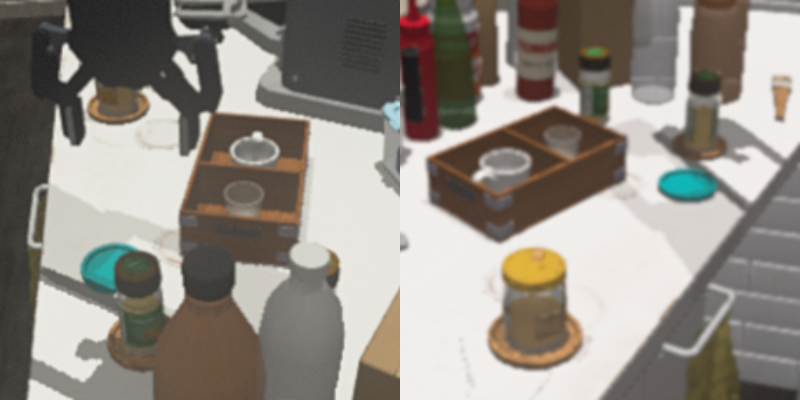

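All four stand in their places, upright, with the gripper clear.

```bash
python3 -c "
from bench import r
print(r.hand_in())"
```

```text
the job is handed in; nothing more can be done
None
```

The swap is done and handed in at about 29 s of the 128 s allowed.

**What I did:** I parked the spice jar from the box in front of it. Then I put the cup in the wider compartment, the honey jar in the large coaster and the glass in the narrower compartment. Last, I moved the spice jar into the small coaster. The turquoise coaster and the other spice jar were left alone.

**Last checks:**
- **Spice jar:** it stands within about 1 mm of the small coaster's centre. Its cap is at 109–110 mm, which matches standing flat on the recess floor.
- **Honey jar:** it stands within about 2 mm of the large coaster's centre, and its lid is at the expected height. The final side view was blocked by the arm, so this comes from the check right after placing. The final scene picture shows it upright in the coaster.
- **Glass:** it is centred in its compartment, with its top at about 60 mm, below the 65 mm rim.
- **Cup:** its rim points read about 55 mm, below the box rim. A few cup points in the last check read up to 66.6 mm. I take these to be box rim points or depth noise, because the cup is 53 mm tall, stands on a 4 mm floor and looks level in the pictures.
- **Forces:** readings at the end of each move stayed under about 12 N.

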